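# Close the row of flip lids on the tasting case

## Robot

A 7-joint arm with a two-finger parallel gripper is mounted at the origin on the work surface. World frame = base frame: x ahead of the robot, y to its left, z up, the work surface at z = 0. Lengths are in m, angles in rad, forces in N, time in s.
With the tool pointing down it reaches from about 0.4 to 0.85 m from the base axis. Payload 4.4 kg.
Tool frame: the origin (TCP) lies at the very end of the fingers, on their centre line; the grasp point (between the pads) lies 19 mm behind it; z points along the fingers, y is the line along which they close (so a half turn about z gives the same grasp; the last joint's range is limited). The gripper opens to 94 mm and grips with 3 to 60 N. Pads are 16 mm wide; open, the fingers measure 119 mm over their backs; the gripper's body (75 mm by 177 mm) begins 78 mm behind the grasp point.
Start: joints at [1.18, 0.628, 0.038, 1.517, -0.027, 0.996, -0.02], TCP at [0.207, -0.616, 0.205] pointing down, gripper open.
Joint ranges: [-3.06, 3.06], [-0.37, 2.12], [-1.25, 1.32], [0.18, 2.47], [-1.1, 4.24], [0.23, 1.98], [-2.94, 2.94]. Speed limits (rad/s): [2.57, 2.57, 3.14, 3.14, 3.14, 3.14, 3.14].

## Interface

Orientations are given as a rotation vector (axis times angle).
In Python, from plant import env, eyes gives the robot as it stands. The module is installed in compiled form; this text tells all that it offers.
- The arm moves only by the tool play_rows, never from a script. Its argument "steps" is a list of rows, each a list of 5 numbers: the finger opening in mm, from 0 to 94, then the shift along the tool's x, y, z in mm, then the turn about the tool's z in rad. In form: [[fingers, tx, ty, tz, spin], ...]. A call has 1 to 12 rows; each row is the pose to reach, as a shift and turn from the pose commanded when the call began, along the tool's axes at that moment; what a row does not reach only later rows make up. A row lasts 1/8 s, in which the tool goes at most 62.5 mm and 10.7 degrees, less where a joint would pass 70% of its speed; a pose out of reach is approached as far as the arm can. A call with a gripper value outside its range is refused whole. The fingers move at their own pace and stop on an object; "newtons" is the grip in N (left out, the last holds). Time passes only in rows, so rows that repeat a pose let the fingers close. It gives the time, the measured TCP pose, the force, the opening and the grip force at its end, in the units of the state.
- env.get_obs(): the state, without advancing time (a new reading comes with each control period).
- eyes.grab_frame(name): name is "side" or "top"; returns the picture (480x640x3 uint8, blue, green, red); there is no depth.
- eyes.camera_info(name): a dict with "K" (3x3 intrinsics, pixels), "D" ([k1, k2, p1, p2, k3] as OpenCV has them; the pictures are not rectified), "eye" and "attitude" of the camera in the world. Camera axes: x right, y down, z forward; pixel columns grow to the right and rows downward; lengths in m; the calibration is good to about 2 mm. A picture is of the moment at which its call begins. camera_info takes no time and is no camera call.
- env.job_done(): hands the job in; it is judged then, once.
The state is a dict: "time": time; "joint_positions": joint angles; "dq": joint speeds; "effort": joint torques, N m; "eef_pos": TCP position; "eef_rot": TCP orientation; "contact_force": force on the tool from outside, world axes, zero at the start; "moment": the same for the moment, N m; "gripper_width": opening from 0.0 (shut) to 1.0 (fully open); "grasp_force": force on a finger pad.
Only numpy, scipy, OpenCV 4.12 (cv2) and the standard library are available. Lean on these libraries where they do the work, as an engineer would, in place of code of your own. Each camera call takes 0.05 s, during which the arm holds its last target. There are 200 camera calls.

## Task

Close the five open gold flip lids of the tasting case so that every lid lies flat: stroke the shut fingertips lightly along the row, starting at the end with the round brass inlay and closing the lids one after another to the far end. Leave the case standing where it is, lift nothing, leave the other things on the counter alone, and finish with the hand clear.

Things in the scene. Friction and masses are not known exactly. Their poses are not given: they have to be found in the camera images.
- case: Dark brown case, 62 mm wide (x), 262 mm long (y from -141 to +121 mm), 38 mm high without lids, about 1.3 kg, loose. Five wells in a row along y, a praline in each, each with its own gold flip lid. Origin: on the underside, below the middle of lid 3; z up. A round brass inlay (18 mm) on the flat top of the -y end marks the end of lid 1; lids 2 to 5 follow towards +y at 46 mm pitch.
- row_start (a point): Point on the case (does not move with a lid): middle of lid 1's hinge, at the height of the top face of a closed lid, 41 mm above the counter.
- row_end (a point): Point on the case: middle of lid 5's free edge when that lid is closed, at the height of its top face; 224.5 mm from row_start along the case's +y.
- lid1 (a joint): Gold flip lid 1, flat plate 52 (case x) x 40 (case y) x 3 mm, 12 g. Hinge along case x at case y = -112 mm, 39.5 mm above the counter; free edge towards +y. Rad: 0 = closed, flat; grows as the free edge rises, stop at 1.35 (leaning towards +y). Starts at 0.95 to 1.25. Friction hinge (6 N mm): stays where left; shuts when pushed towards +y and down.
- lid2 (a joint): Gold flip lid 2, flat plate 52 (case x) x 40 (case y) x 3 mm, 12 g. Hinge along case x at case y = -66 mm, 39.5 mm above the counter; free edge towards +y. Rad: 0 = closed, flat; grows as the free edge rises, stop at 1.35 (leaning towards +y). Starts at 0.95 to 1.25. Friction hinge (6 N mm): stays where left; shuts when pushed towards +y and down.
- lid3 (a joint): Gold flip lid 3, flat plate 52 (case x) x 40 (case y) x 3 mm, 12 g. Hinge along case x at case y = -20 mm, 39.5 mm above the counter; free edge towards +y. Rad: 0 = closed, flat; grows as the free edge rises, stop at 1.35 (leaning towards +y). Starts at 0.95 to 1.25. Friction hinge (6 N mm): stays where left; shuts when pushed towards +y and down.
- lid4 (a joint): Gold flip lid 4, flat plate 52 (case x) x 40 (case y) x 3 mm, 12 g. Hinge along case x at case y = 26 mm, 39.5 mm above the counter; free edge towards +y. Rad: 0 = closed, flat; grows as the free edge rises, stop at 1.35 (leaning towards +y). Starts at 0.95 to 1.25. Friction hinge (6 N mm): stays where left; shuts when pushed towards +y and down.
- lid5 (a joint): Gold flip lid 5, flat plate 52 (case x) x 40 (case y) x 3 mm, 12 g. Hinge along case x at case y = 72 mm, 39.5 mm above the counter; free edge towards +y. Rad: 0 = closed, flat; grows as the free edge rises, stop at 1.35 (leaning towards +y). Starts at 0.95 to 1.25. Friction hinge (6 N mm): stays where left; shuts when pushed towards +y and down.
- jar: brown jar with brass cap, 48 mm across, 70 mm high, stands beside the case; origin centre of underside
- giftbox: small closed wine-red gift box, 60 x 60 x 35 mm, beside the case; origin centre of underside
- praline_dark: dark praline, 32 mm across, 20 mm high, lying on the counter beside the case; origin centre of underside
- praline_white: white praline, 32 mm across, 20 mm high, lying on the counter beside the case; origin centre of underside
- cup: white cup, 68 mm across, 60 mm high; origin centre of underside
- spool: gold ribbon spool, 52 mm across, 36 mm high; origin centre of underside
- spatula: spatula lying flat, 200 mm long along its x; origin near its middle, on the underside

How it is judged:
On the way, in this order (a step that is already met when the one before it is completed fails the run):
1. lid 1 is shut, the first (value of joint lid1 below 0.16 rad), for 0.1 s.
2. lid 2 is shut, after the one before it (value of joint lid2 below 0.16 rad), for 0.1 s.
3. lid 3 is shut, after the one before it (value of joint lid3 below 0.16 rad), for 0.1 s.
4. lid 4 is shut, after the one before it (value of joint lid4 below 0.16 rad), for 0.1 s.
5. lid 5 is shut, after the one before it (value of joint lid5 below 0.16 rad), for 0.1 s.
At the end, for the whole second after the job is handed in: All five lids lie shut (each within 0.16 rad of closed, about 6 mm at its free edge); the case stands upright and at rest on the counter within 30 mm of where it stood, and no other thing has moved more than 20 mm (value of joint each of lid1, lid2, lid3, lid4, lid5 below 0.16 rad and distance of case from where it was at the start of the episode below 0.03 m and angle between case's own z axis and vertical below 0.05 rad and linear speed of case below 0.02 m/s and height (world z) of case below 0.006 m and distance of each of jar, giftbox, praline_dark, praline_white, cup, spool, spatula from where it was at the start of the episode below 0.02 m); the robot touches nothing.
It fails at once if the case is lifted or tipped (height (world z) of case above 0.012 m or angle between case's own z axis and vertical above 0.12 rad).
It fails at once if the case is shoved more than 30 mm from where it stood (distance of case from where it was at the start of the episode above 0.03 m).
It fails at once if the fingers bear on the case or its lids with more than 30 N (contact force between the fingers and case above 30 N).
It fails at once if another thing on the counter is shifted more than 20 mm or lifted (distance of any of jar, giftbox, praline_dark, praline_white, cup, spool, spatula from where it was at the start of the episode above 0.02 m).
It also fails if it takes over 40 s, if anything falls off the work surface, if the arm or the gripper's body presses on something with over 40 N, if the wrist force passes 120 N, or if a joint passes its speed limit or range.

## Working session

There is one attempt and no reset: what is moved stays moved. The work goes in short steps, Python scripts to look and compute and a tool call to move; the robot and the scene stay as the last step left them, time stands still between calls to the robot, and variables do not carry over. Pictures are saved under pics/ and viewed, at most 10 in all, crops included, and the job is handed in when it is done.

Besides the shell and the picture viewer there is one more tool, called after ">>>" as name([rows], argument=value, ...), one row to a line, values as JSON. play_rows: Moves the arm, as the interface text tells. Its arguments: {"type":"object","properties":{"steps":{"type":"array","items":{"type":"array","items":{"type":"number"}}},"newtons":{"type":"number"}},"required":["steps"]}

```bash
mkdir -p pics; python3 - <<'E'
from plant import env, eyes
import cv2
for n in("top","side"):
    cv2.imwrite(f"pics/{n}0.png",eyes.grab_frame(n)); i=eyes.camera_info(n); print(n,i)
o=env.get_obs(); print(o)
E
```

```text
top {'K': array([[594.2403582 ,   0.        , 317.73714863],
       [  0.        , 594.2403582 , 248.78544252],
       [  0.        ,   0.        ,   1.        ]]), 'D': array([0.04610532, 0.        , 0.        , 0.        , 0.        ]), 'eye': array([0.4044237 , 0.02552067, 1.50357108]), 'attitude': array([-2.20430755,  2.17169413, -0.08887426])}
side {'K': array([[523.48361686,   0.        , 318.64623119],
       [  0.        , 523.48361686, 231.26625709],
       [  0.        ,   0.        ,   1.        ]]), 'D': array([-0.12157128,  0.        ,  0.        ,  0.        ,  0.        ]), 'eye': array([-0.41876087,  0.67117337,  0.890888  ]), 'attitude': array([-1.15742213,  2.20915489, -1.12589573])}
{'time': 0.1, 'joint_positions': array([ 1.18019526,  0.62922037,  0.03839891,  1.51823967, -0.02702173,
        0.99632363, -0.01998767]), 'dq': array([ 0.00011094, -0.0018918 , -0.00010633,  0.00049224, -0.00066802,
       -0.00089003, -0.00012865]), 'effort': array([ 3.40731960e-03, -5.50784361e+01,  1.14738990e+00, -1.87116140e+01,
       -5.21966082e-02,  1.92484574e-02,  7.80906339e-05]), 'eef_pos': array([ 0.20730082, -0.61543099,  0.20467587]), 'eef_rot': array([-3.09860949e+00, -5.07747771e-01,  3.77917472e-04]), 'contact_force': array([-0.27326586,  0.11766011,  0.00051176]), 'moment': array([-0.03321087, -0.00933738,  0.01987733]), 'grasp_force': 0.0, 'gripper_width': 1.0009872014959762}
```

View pics/top0.png

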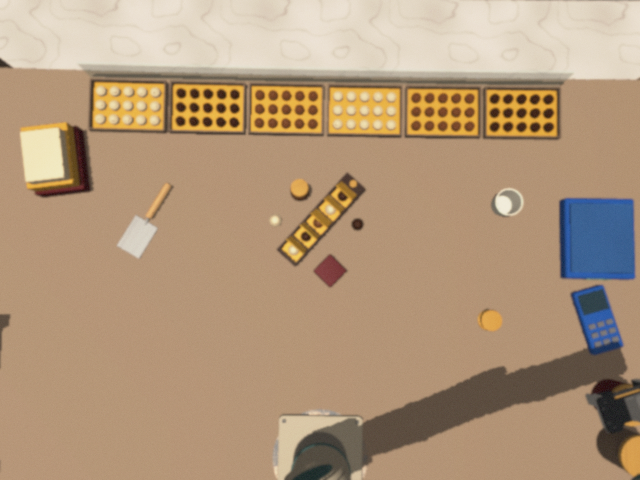

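View pics/side0.png

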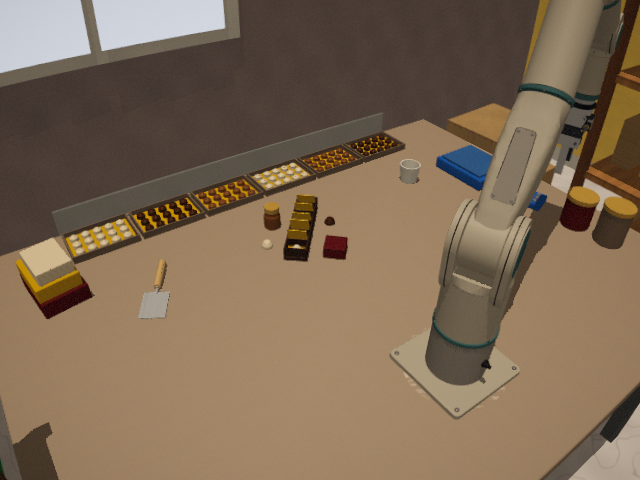

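The top view shows the case from about (353,184), the inlay end, to (290,255). The jar (299,188), giftbox (330,270) and pralines (275,221) and (357,224) are beside it. I'll enlarge both views.

```bash
cat > h.py <<'E'
import cv2, numpy as np
from scipy.spatial.transform import Rotation as R
from plant import env, eyes
def ray(n,uv):
    i=eyes.camera_info(n); p=cv2.undistortPoints(np.array(uv,float).reshape(-1,1,2),i["K"],i["D"])[:,0]
    return i["eye"],(R.from_rotvec(i["attitude"]).as_matrix()@np.c_[p,np.ones(len(p))].T).T
def onz(n,uv,z):
    e,d=ray(n,uv); return e+d*((z-e[2])/d[:,2])[:,None]
def proj(n,P):
    i=eyes.camera_info(n); r=R.from_rotvec(i["attitude"]).inv()
    return cv2.projectPoints(np.array(P,float).reshape(-1,3),r.as_rotvec(),-r.apply(i["eye"]),i["K"],i["D"])[0][:,0]
def two(a,b):
    e1,d1=ray("top",a);e2,d2=ray("side",b); out=[]
    for u,v in zip(d1,d2):
        s=np.linalg.lstsq(np.c_[u,-v],e2-e1,rcond=None)[0]; p,q=e1+u*s[0],e2+v*s[1]; out.append(np.r_[(p+q)/2,np.linalg.norm(p-q)])
    return np.array(out)
E
python3 - <<'E'
import cv2,numpy as np
t=cv2.imread("pics/top0.png")[165:285,262:382]; s=cv2.imread("pics/side0.png")[185:265,255:355]
t=cv2.resize(t,(480,480),interpolation=cv2.INTER_CUBIC)
s=cv2.resize(s,(320,256),interpolation=cv2.INTER_CUBIC)
c=np.zeros((480,800,3),np.uint8);c[:,:480]=t;c[:256,480:]=s
cv2.imwrite("pics/c.png",c)
E
```

```text
(no output)
```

View pics/c.png

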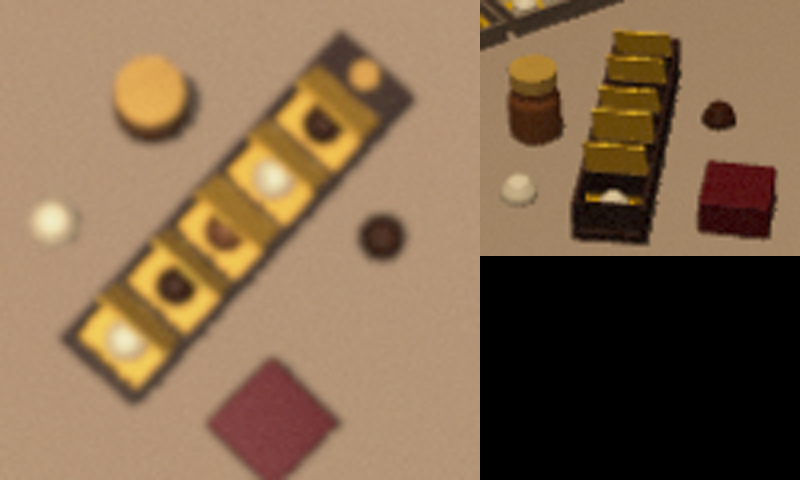

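The crop shows the inlay at top pixel (353,184), with the lids standing as dark gold strips that lean away from it. The case top corners are near (347,173), (365,189), (296,266) and (278,249). Next I measure them.

```bash
python3 - <<'E'
from h import *
t=cv2.imread("pics/top0.png"); 
lab=cv2.cvtColor(t,cv2.COLOR_BGR2LAB).astype(float); bg=np.median(lab[165:285,262:382].reshape(-1,3),0)
m=(np.linalg.norm(lab-bg,axis=2)>28).astype(np.uint8)
cs=[c for c in cv2.findContours(m,0,2)[0]]
for c in cs:
    (x,y),wh,a=cv2.minAreaRect(c)
    if 262<x<382 and 165<y<285 and cv2.contourArea(c)>30:
        print(np.round([x,y,*wh,a],1), onz("top",[(x,y)],.03).round(3))
        if max(wh)>80:
            b=cv2.boxPoints(((x,y),wh,a)); P=onz("top",b,.038); print(b.round(1),P.round(4)); 
            for i in range(4): print(np.linalg.norm(P[i]-P[i-1]).round(4))
hsv=cv2.cvtColor(t,cv2.COLOR_BGR2HSV)
g=cv2.inRange(hsv[176:192,345:362],(5,110,120),(40,255,255)); n,l,st,ce=cv2.connectedComponentsWithStats(g); print(st,ce+[345,176])
k=ce[1:]+[345,176]; print("inlay",onz("top",k,.038))
s=cv2.imread("pics/side0.png");ls=cv2.cvtColor(s,cv2.COLOR_BGR2LAB).astype(float);bs=np.median(ls[185:265,255:355].reshape(-1,3),0)
ms=(np.linalg.norm(ls-bs,axis=2)>28).astype(np.uint8)
for c in cv2.findContours(ms,0,2)[0]:
    x,y,w,h=cv2.boundingRect(c)
    if 275<x+w/2<330 and h>45: print("side",cv2.approxPolyDP(c,2,True)[:,0].tolist())
E
```

```text
[330.  270.   25.5  25.5  45. ] [[ 0.46  -0.017  0.03 ]]
[357. 224.  12.  12.  90.] [[ 0.576 -0.083  0.03 ]]
[274. 220.   8.   8.  90.] [[0.583 0.124 0.03 ]]
[300.5 190.   20.   21.   90. ] [[0.659 0.06  0.03 ]]
[321.1 219.3  27.5 105.9  42. ] [[0.586 0.007 0.03 ]]
[[275.4 249.4]
 [346.4 170.7]
 [366.8 189.1]
 [295.9 267.8]] [[ 0.5088  0.1189  0.038 ]
 [ 0.7083 -0.0542  0.038 ]
 [ 0.6627 -0.1056  0.038 ]
 [ 0.464   0.0676  0.038 ]]
0.0681
0.2641
0.0688
0.2636
[[  0   0  17  16 176]
 [  4   3   9   9  61]
 [  0   8   8   8  35]] [[354.21022727 182.59659091]
 [352.78688525 183.13114754]
 [347.28571429 188.68571429]]
inlay [[ 0.67720857 -0.07056176  0.038     ]
 [ 0.66302348 -0.05700804  0.038     ]]
side [[297, 195], [287, 230], [283, 258], [307, 261], [317, 212], [317, 197]]
side [[0, 0], [0, 256], [23, 247], [27, 248], [20, 254], [33, 273], [39, 275], [37, 278], [41, 286], [37, 285], [20, 259], [16, 261], [24, 286], [46, 318], [94, 295], [74, 264], [140, 241], [141, 234], [145, 239], [204, 218], [206, 214], [210, 216], [262, 198], [264, 194], [267, 196], [314, 180], [316, 177], [405, 148], [405, 144], [384, 131], [423, 118], [493, 154], [468, 145], [436, 159], [436, 166], [481, 190], [457, 248], [451, 248], [452, 238], [460, 218], [465, 219], [468, 213], [462, 213], [470, 200], [458, 221], [450, 244], [444, 247], [438, 277], [440, 290], [425, 355], [428, 368], [440, 379], [453, 384], [468, 384], [478, 379], [483, 383], [485, 381], [481, 376], [486, 368], [490, 368], [488, 358], [498, 334], [499, 324], [512, 304], [535, 253], [546, 243], [559, 221], [568, 229], [584, 231], [589, 226], [596, 205], [597, 209], [602, 210], [591, 234], [599, 245], [618, 248], [630, 227], [639, 233], [639, 0], [597, 1], [580, 67], [570, 94], [547, 85], [525, 82], [554, 0], [237, 0], [234, 5], [238, 4], [236, 15], [230, 10], [234, 8], [227, 8], [226, 0], [223, 5], [222, 0]]
```

```bash
cat >> h.py <<'E'
rd=np.array([-.755,.655,0]);rd/=np.linalg.norm(rd);nd=np.array([rd[1],-rd[0],0])
org=np.array([.5793,.0142,0])
def case(x,y,z): return org+nd*x/1e3+rd*y/1e3+[0,0,z/1e3]
def delta(P):
    o=env.get_obs(); r=R.from_rotvec(o["eef_rot"]).as_matrix(); ang=np.arctan2(*(rd@r[:,:2])[::-1])
    print("eef",o["eef_pos"].round(4),"row in tool",(r.T@rd).round(4),"z",r[:,2].round(3)); 
    for p in P: print((1e3*r.T@(p-o["eef_pos"])).round(1))
E
python3 - <<'E'
from h import *
print("near end corner, side px",proj("side",[case(31,121,0),case(-31,121,0),case(31,121,38),case(-31,121,38)]).round(1).tolist())
print("top px",proj("top",[case(31,121,38),case(-31,121,38),case(0,-126,38)]).round(1).tolist())
# two-view: near top corners read from the crop
a=[(262+64/4,165+338/4),(262+135/4,165+403/4)];b=[(255+(577-480)/3.2,185+200/3.2),(255+(651-480)/3.2,185+207/3.2)]
print(two(a,b).round(4), case(31,121,38),case(-31,121,38))
delta([case(0,-140,120),case(0,-140,44)])
E
```

```text
near end corner, side px [[283.2, 259.6], [306.3, 261.4], [282.9, 248.4], [306.3, 250.2]]
top px [[276.2, 249.6], [294.9, 266.3], [351.9, 184.2]]
[[0.5076 0.1113 0.039  0.0029]
 [0.4676 0.0662 0.0381 0.0047]] [0.50821623 0.1169088  0.038     ] [0.46758692 0.07007655 0.038     ]
eef [ 0.2073 -0.6154  0.2047] row in tool [-0.5067 -0.8621  0.0014] z [-0.001  0.002 -1.   ]
[ 624.4 -357.1   85.3]
[ 624.4 -357.   161.3]
```

The case corners agree in both views at a height of 38–39 mm, and the side view's base corners are within 2 px. I'll go above the start point.

>>> play_rows([
  [0,52,-30,0,-0.13],
  [0,104,-60,0,-0.27],
  [0,156,-90,0,-0.4],
  [0,208,-119,0,-0.531],
  [0,260,-149,10,-0.531],
  [0,312,-179,20,-0.531],
  [0,364,-208,30,-0.531],
  [0,416,-238,40,-0.531],
  [0,468,-268,50,-0.531],
  [0,520,-298,65,-0.531],
  [0,572,-327,75,-0.531],
  [0,624,-357,85,-0.531],
], newtons=10)

```text
time: 1.6
eef_pos: [0.6857, -0.0772, 0.1196]
eef_rot: [-2.858, -1.303, 0.001]
contact_force: [1.0, -1.9, 0.1]
gripper_width: 0.005
grasp_force: 0.0
```

>>> play_rows([
  [0,0,0,0,0],
  [0,0,0,0,0],
])

```text
time: 1.85
eef_pos: [0.6841, -0.0792, 0.1198]
eef_rot: [2.858, 1.304, -0.003]
contact_force: [-0.4, 0.2, -0.3]
gripper_width: 0.007
grasp_force: 0.0
```

```bash
python3 - <<'E'
from h import *
t=eyes.grab_frame("top");s=eyes.grab_frame("side")
delta([case(0,-140,44)]); o=env.get_obs();print(o["time"],o["gripper_width"],o["contact_force"])
c=np.zeros((480,800,3),np.uint8)
c[:400,:400]=cv2.resize(t[155:275,272:392],(400,400),interpolation=2);c[:400,400:]=cv2.resize(s[160:280,255:375],(400,400),interpolation=2)
cv2.imwrite("pics/c1.png",c)
E
```

```text
eef [ 0.684  -0.0809  0.1205] row in tool [-2.9e-03 -1.0e+00 -4.0e-04] z [-0.001 -0.001 -1.   ]
[ 3.4 -1.5 76.5]
1.95 0.004662615750991164 [-0.02362476 -0.33378243  0.98631351]
```

View pics/c1.png

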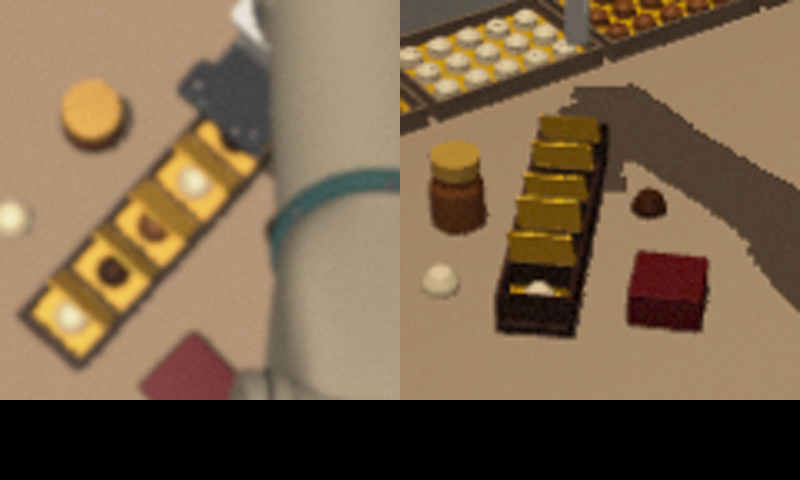

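The picture shows the lids untouched and the gripper above the inlay end, with the finger at crop (578,20). Now I descend behind lid 1.

>>> play_rows([
  [0,3,0,25,0],
  [0,3,0,50,0],
  [0,3,0,65,0],
  [0,3,0,75,0],
  [0,3,0,75,0],
  [0,3,0,75,0],
])

```text
time: 2.7
eef_pos: [0.6875, -0.0765, 0.0464]
eef_rot: [2.858, 1.303, 0.002]
contact_force: [0.0, -0.8, -0.4]
gripper_width: 0.003
grasp_force: 0.0
```

```bash
python3 - <<'E'
from h import *
for k in range(3):
    eyes.grab_frame("side"); o=env.get_obs(); print(o["eef_pos"].round(4),o["contact_force"].round(2))
delta([case(0,-112,44),case(0,112,44)])
E
```

```text
[ 0.6876 -0.0764  0.0464] [-0.07 -0.35  0.45]
[ 0.6876 -0.0763  0.0464] [-0.41  0.3   0.18]
[ 0.6875 -0.0763  0.0463] [ 0.88  0.53 -0.31]
eef [ 0.6875 -0.0763  0.0463] row in tool [-4.0e-04 -1.0e+00 -1.1e-03] z [ 0.001 -0.    -1.   ]
[ -2.6 -29.    2.3]
[  -2.6 -253.     2. ]
```

>>> play_rows([
  [0,-2,-5,2,0],
  [0,-2,-15,2,0],
  [0,-2,-25,2,0],
  [0,-2,-35,2,0],
  [0,-2,-45,2,0],
  [0,-2,-50,2,0],
])

```text
time: 3.6
eef_pos: [0.6471, -0.0441, 0.0435]
eef_rot: [-2.857, -1.305, 0.0]
contact_force: [-0.1, 0.3, -0.5]
gripper_width: 0.002
grasp_force: 0.1
```

```bash
python3 - <<'E'
from h import *
s=eyes.grab_frame("side")
delta([case(0,112,44)]); o=env.get_obs();print(o["time"],o["contact_force"])
cv2.imwrite("pics/c2.png",cv2.resize(s[160:280,255:375],(480,480),interpolation=2))
E
```

```text
eef [ 0.6468 -0.0438  0.0435] row in tool [ 7.0e-04 -1.0e+00  1.1e-03] z [-0.001  0.001 -1.   ]
[  -0.3 -201.    -0.3]
3.65 [-0.89828542 -0.07704133 -0.84094469]
```

View pics/c2.png

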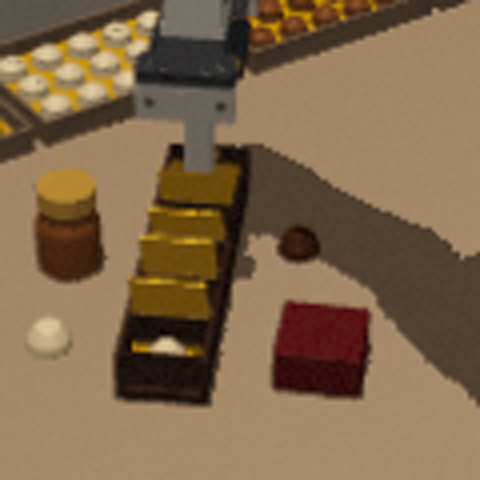

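Lid 1 is down under the finger at crop (200,165), lids 2–5 are still up, and the case has not moved. I'll continue the stroke.

>>> play_rows([
  [0,0,-10,0,0],
  [0,0,-20,0,0],
  [0,0,-30,0,0],
  [0,0,-40,0,0],
  [0,0,-50,0,0],
  [0,0,-60,0,0],
  [0,0,-70,0,0],
  [0,0,-80,0,0],
  [0,0,-90,0,0],
  [0,0,-100,0,0],
  [0,0,-105,0,0],
  [0,0,-105,0,0],
])

```text
time: 5.15
eef_pos: [0.5683, 0.0241, 0.0435]
eef_rot: [-2.858, -1.304, 0.0]
contact_force: [-0.0, -0.5, 0.2]
gripper_width: 0.003
grasp_force: 0.0
```

```bash
python3 - <<'E'
from h import *
s=eyes.grab_frame("side")
delta([case(0,112,44)]); o=env.get_obs();print(o["time"],o["contact_force"])
cv2.imwrite("pics/c3.png",cv2.resize(s[160:280,255:375],(480,480),interpolation=2))
E
```

```text
eef [0.5686 0.0238 0.0435] row in tool [-4.e-04 -1.e+00 -2.e-04] z [ 0. -0. -1.]
[ -0.3 -97.7  -0.5]
5.2 [ 0.68535858 -0.03411273 -0.88825847]
```

View pics/c3.png

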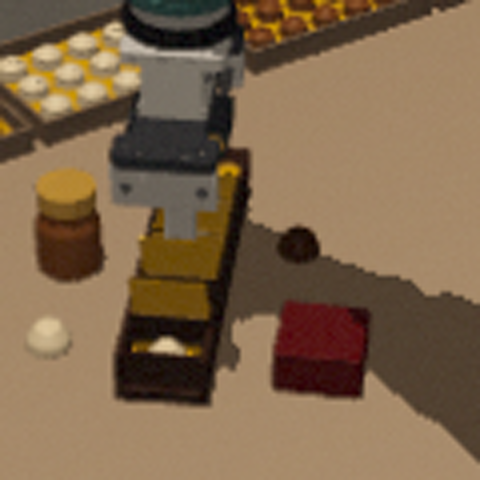

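Lids 1–3 are flat behind the finger at crop (180,230), lids 4 and 5 are up, and the case has not moved. I'll finish the stroke and lift off.

>>> play_rows([
  [0,0,-10,0,0],
  [0,0,-20,0,0],
  [0,0,-30,0,0],
  [0,0,-40,0,0],
  [0,0,-50,0,0],
  [0,0,-60,0,0],
  [0,0,-70,0,0],
  [0,0,-80,0,0],
  [0,0,-90,0,0],
  [0,0,-98,0,0],
  [0,0,-103,0,0],
  [0,0,-103,0,0],
])

```text
time: 6.7
eef_pos: [0.4906, 0.0916, 0.0435]
eef_rot: [-2.858, -1.304, 0.0]
contact_force: [0.1, 0.4, 0.8]
gripper_width: 0.007
grasp_force: 0.0
```

>>> play_rows([
  [0,0,0,-30,0],
  [0,0,0,-80,0],
  [0,-50,0,-120,0],
  [0,-110,0,-120,0],
  [0,-150,0,-120,0],
  [0,-150,0,-120,0],
  [0,-150,0,-120,0],
])

```text
time: 7.58
eef_pos: [0.3937, -0.0217, 0.1638]
eef_rot: [2.858, 1.303, 0.003]
contact_force: [0.2, 0.3, -0.1]
gripper_width: 0.003
grasp_force: 0.0
```

```bash
python3 - <<'E'
from h import *
t=eyes.grab_frame("top");s=eyes.grab_frame("side"); o=env.get_obs();print(o["time"],o["eef_pos"],o["contact_force"],o["dq"].round(3))
c=np.zeros((480,800,3),np.uint8)
c[:400,:400]=cv2.resize(t[155:275,262:382],(400,400),interpolation=2);c[:400,400:]=cv2.resize(s[160:280,255:375],(400,400),interpolation=2)
cv2.imwrite("pics/c4.png",c)
E
```

```text
7.675 [ 0.39367743 -0.02111273  0.16350371] [-0.44689129 -0.1530064   0.70363277] [-0.008  0.003  0.001  0.006  0.001  0.002  0.001]
```

View pics/c4.png

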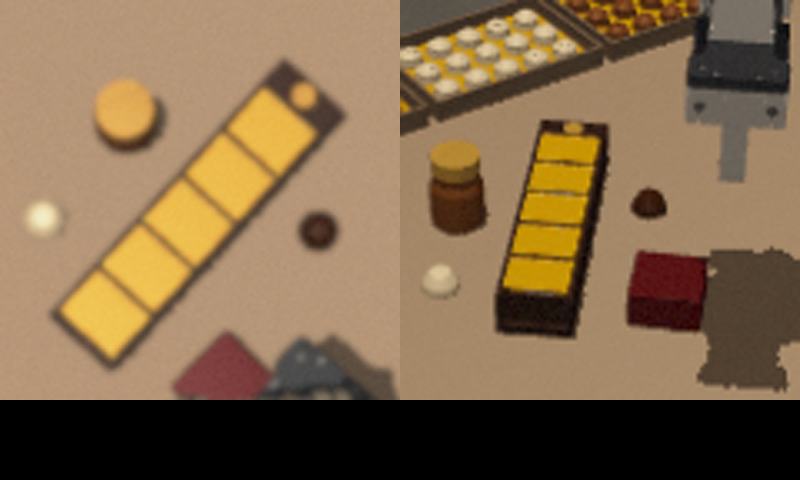

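All five lids lie flat, from crop (270,130) to (105,315). The case and its neighbours have not moved, and the hand is clear.

```bash
python3 -c "
from plant import env
print(env.job_done())"
```

```text
the job is handed in; nothing more can be done
None
```

I closed all five lids in order from the inlay end and handed the job in: in the last pictures they lie flat, nothing else has visibly moved and the hand is clear, but no verdict came back.

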